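# Turn the caddy cover to the far bay

## Robot

A 6-joint arm with a two-finger parallel gripper is mounted at the origin on the work surface. World frame = base frame: x ahead of the robot, y to its left, z up, the work surface at z = 0. Lengths are in m, angles in rad, forces in N, time in s.
With the tool pointing down it reaches from about 0.375 to 0.825 m from the base axis. Payload 5.5 kg.
Tool frame: the origin (TCP) lies on the centre line of the jaws, within the pads' length; the fingertips stand 25 mm ahead of it and the grasp point (between the pads) lies 6 mm ahead of it; z points along the fingers, y is the line along which they close (so a half turn about z gives the same grasp; the last joint's range is limited). The gripper opens to 85 mm and grips with 20 to 120 N. Pads are 22 mm wide; open, the fingers measure 114 mm over their backs; the gripper's body (76 mm by 85 mm) begins 54 mm behind the grasp point. The pads swing forward as they close: fully open they stand 13 mm farther back than shut.
Start: joints at [-1.252, 0.314, -0.047, 1.21, 0, 1.571], TCP at [0.188, -0.57, 0.256] pointing down, gripper open.
Joint ranges: [-2.67, 2.67], [-0.69, 1.73], [-1.03, 1.25], [-2.08, 2.16], [-1.42, 1.45], [-3.14, 3.14]. Speed limits (rad/s): [2.39, 2.39, 3.01, 3.14, 3.14, 3.14].

## Interface

Orientations are given as a unit quaternion [x, y, z, w].
In Python, from station import readout, capture, sign_off gives the robot as it stands. The module is installed in compiled form; this text tells all that it offers.
- The arm moves only by the tool servo_tool, never from a script. Its argument "series" is a list of rows, each an object of numbers: "wx", "wy", "wz": the turn, a rotation vector about the world's x, y, z in units of 180 degrees (1.0 is 180 degrees); "dx", "dy", "dz": the shift along the world's x, y, z in units of 500 mm (1.0 is 500 mm); "fingers": the opening, from 0 (shut) to 1 (fully open). In form: [{"wx": .., "wy": .., "wz": .., "dx": .., "dy": .., "dz": .., "fingers": ..}, ...]. A call has 1 to 5 rows; each row is the pose to reach, as a shift and turn from the pose commanded when the call began, turning the shorter way round; what a row does not reach only later rows make up. A row lasts 1/12 s, in which the tool goes at most 41.7 mm and 7.16 degrees, less where a joint would pass 70% of its speed; a pose out of reach is approached as far as the arm can. A call with a number of a shift or a turn outside -1 to 1 is refused whole. A call with a gripper value outside its range is refused whole. The fingers move at their own pace and stop on an object; the grip force is fixed at half the most. Time passes only in rows, so rows that repeat a pose let the fingers close. It gives the time, the measured TCP pose, the force, the opening and the grip force at its end, in the units of the state.
- readout.get_obs(): the state, without advancing time (a new reading comes with each control period).
- capture(name): name is "scene" or "top" or "wrist"; returns a dict with "image" (480x640x3 uint8, red, green, blue), "z_map" (480x640 float32, m along the optical axis (not along the pixel's ray), 0 where there is no reading), "fx", "fy", "cx", "cy" (pixels), "rvec" (rotation vector, rad) and "tvec" (3), from world to camera coordinates, as OpenCV has them. Camera axes: x right, y down, z forward; pixel columns grow to the right and rows downward; lengths in m; the calibration is good to about 2 mm. A picture is of the moment at which its call begins.
- sign_off(): hands the job in; it is judged then, once.
The state is a dict: "time": time; "joint_positions": joint angles; "joint_vel": joint speeds; "tau": joint torques, N m; "eef_pos": TCP position; "tcp_rot": TCP orientation; "ft_force": force on the tool from outside, world axes, zero at the start; "wrist_torque": the same for the moment, N m; "finger_gap": opening from 0.0 (shut) to 1.0 (fully open); "grasp_force": force on a finger pad.
Only numpy, scipy, OpenCV 4.12 (cv2) and the standard library are available. Lean on these libraries where they do the work, as an engineer would, in place of code of your own. Each camera call takes 0.05 s, during which the arm holds its last target. There are 200 camera calls.

## Task

Push the metal cover leaf of the wider two-bay wooden caddy over its middle spine with your fingertips, gently and without flinging it or pinching it, until it lies fully flat over the far bay and the near bay stands open. Leave the narrower caddy's leaf as it is, do not disturb or pick up anything else on the counter, and finish clear of everything.

Things in the scene. Friction and masses are not known exactly. Their poses are not given: they have to be found in the camera images.
- wide_spine (a point): Middle of the steel spine rod of the wider caddy, a wooden two-bay box fixed to the counter, 170 mm deep (its x), 140 mm wide (its y), 60 mm high, walls 7 mm, on a dark plinth of differing height (4 to 34 mm). The spine runs along the box's y over its middle wall; this point, on the hinge axis, is 64 mm above the box's underside, so 68 to 98 mm above the counter. Axes are the box's: x from the near bay (robot side) to the far bay, y along the spine, z up.
- wide_leaf (a joint): Angle (rad) of the wider caddy's aluminium cover leaf about its spine: 0 flat over the near bay, 1.57 upright, 3.14 flat over the far bay (hard stops at 0 and 3.14). Starts somewhat raised over the near bay, 0.25 to 0.7. The hinge is stiff (about 0.09 N m; leaf about 0.09 kg): the leaf stays at whatever angle it is left and about 1 to 2 N at its free edge moves it.
- wide_edge (a point): Middle of the leaf's free edge, 100 mm from the hinge axis, at mid thickness. The leaf is a plate 134 mm along the spine, 8 mm thick (hinge axis at mid thickness; its upper 4 mm step back 8 mm from the free edge and sides). Lying flat it overhangs the box's end wall by 15 mm, its underside 64 to 94 mm above the counter, so a fingertip can get under it. Axes turn with the leaf: -x from the spine to the free edge, y along the spine.
- narrow_spine (a point): Middle of the steel spine rod of the narrower caddy, a wooden two-bay box fixed to the counter, 170 mm deep (its x), 85 mm wide (its y), 60 mm high, walls 7 mm, on a dark plinth of differing height (4 to 34 mm). The spine runs along the box's y over its middle wall; this point, on the hinge axis, is 64 mm above the box's underside, so 68 to 98 mm above the counter. Axes are the box's: x from the near bay (robot side) to the far bay, y along the spine, z up.
- narrow_leaf (a joint): Angle (rad) of the narrower caddy's aluminium cover leaf about its spine: 0 flat over the near bay, 1.57 upright, 3.14 flat over the far bay (hard stops at 0 and 3.14). Starts somewhat raised over the near bay, 0.25 to 0.7. The hinge is stiff (about 0.09 N m; leaf about 0.09 kg): the leaf stays at whatever angle it is left and about 1 to 2 N at its free edge moves it.
- narrow_edge (a point): Middle of the leaf's free edge, 100 mm from the hinge axis, at mid thickness. The leaf is a plate 79 mm along the spine, 8 mm thick (hinge axis at mid thickness; its upper 4 mm step back 8 mm from the free edge and sides). Lying flat it overhangs the box's end wall by 15 mm, its underside 64 to 94 mm above the counter, so a fingertip can get under it. Axes turn with the leaf: -x from the spine to the free edge, y along the spine.
- carafe: Empty glass carafe, 120 mm across, 160 mm tall, handle on one side; loose bystander. Origin: centre of its underside.
- funnel: Stainless dosing funnel, 84 mm across the mouth, 45 mm tall; loose bystander. Origin: centre of its underside.
- cups: Stack of yellow plastic cups, 76 mm across, 111 mm tall; loose bystander. Origin: centre of its underside.
- lid: Orange silicone lid, a disc 94 mm across and 11 mm thick with a 12 mm high knob; loose bystander between robot and caddies. Origin: centre of its underside.
- jug: Steel milk jug, 76 mm across plus a handle, 90 mm tall; loose bystander. Origin: centre of its underside.
- tamper: Steel tamper, 58 mm across, 90 mm tall; loose bystander. Origin: centre of its underside.
- toggle (a joint): Toggle switch on the foot of the fixed steel grinder (200 x 140 mm, 330 mm tall, left of the work); 0 off, up to 1 rad on. Not to be touched.

How it is judged:
On the way, in this order (a step that is already met when the one before it is completed fails the run):
1. the wider caddy's leaf is swung up past upright (value of joint wide_leaf above 1.65 rad), for 0.02 s.
2. the leaf lies flat over the far bay (value of joint wide_leaf above 3.08 rad), for 0.2 s.
At the end, for the whole second after the job is handed in: The wider caddy's leaf lies at rest flat over the far bay (joint above 3.08 rad, within 6 mm at its edge); the narrower leaf's edge is within 15 mm, every loose bystander within 30 mm of where it began, and the switch is not thrown (value of joint wide_leaf above 3.08 rad and velocity of joint wide_leaf between -0.05 and 0.05 rad/s and distance of each of carafe, funnel, cups, lid, jug, tamper from where it was at the start of the episode below 0.03 m and distance of narrow_edge from where it was at the start of the episode below 0.015 m and value of joint toggle below 0.2 rad); the robot touches nothing.
It fails at once if a loose bystander is moved more than 30 mm, lifted or knocked over (distance of any of carafe, funnel, cups, lid, jug, tamper from where it was at the start of the episode above 0.03 m or angle between any of carafe, funnel, cups, lid, jug, tamper's own z axis and vertical above 0.4 rad).
It fails at once if the narrower caddy's leaf is moved (15 mm at its edge) or the grinder's switch is thrown (distance of narrow_edge from where it was at the start of the episode above 0.015 m or value of joint toggle above 0.2 rad).
It fails at once if the leaf is pinched (fingers press on both of its faces at once, over 1.5 N each) (contact force between the fingers and wide_leaf_c0 above 1.5 N and contact force between the fingers and wide_leaf_c1 above 1.5 N).
It fails at once if the leaf is flung or slammed (faster than 4 rad/s) (velocity of joint wide_leaf above 4 rad/s).
It also fails if it takes over 42 s, if anything falls off the work surface, if the arm or the gripper's body presses on something with over 40 N, if the wrist force passes 120 N, or if a joint passes its speed limit or range.

## Working session

There is one attempt and no reset: what is moved stays moved. The work goes in short steps, Python scripts to look and compute and a tool call to move; the robot and the scene stay as the last step left them, time stands still between calls to the robot, and variables do not carry over. Pictures are saved under pics/ and viewed, at most 10 in all, crops included, and the job is handed in when it is done.

Besides the shell and the picture viewer there is one more tool, called after "Emit:" as name([rows], argument=value, ...), one row to a line, values as JSON. servo_tool: Moves the arm, as the interface text tells. Shifts and turns lie within -1 to 1; 1 stands for 500 mm of shift or 180 degrees of turn. Its arguments: {"type":"object","properties":{"series":{"type":"array","items":{"type":"object","properties":{"wx":{"type":"number"},"wy":{"type":"number"},"wz":{"type":"number"},"dx":{"type":"number"},"dy":{"type":"number"},"dz":{"type":"number"},"fingers":{"type":"number"}}}}},"required":["series"]}

```bash
mkdir -p pics; cat > h.py <<'E'
import numpy as np, cv2
from station import readout, capture, sign_off
def cam(n):
    c=capture(n); R=cv2.Rodrigues(np.array(c['rvec'],float))[0]; t=np.array(c['tvec'],float).ravel()
    z=c['z_map'].astype(float); v,u=np.mgrid[0:480,0:640]
    P=np.stack([(u-c['cx'])/c['fx']*z,(v-c['cy'])/c['fy']*z,z],-1)
    W=(P-t)@R; W[z==0]=np.nan
    return c['image'],W
E
python3 - <<'E'
from h import *
for n in ('scene','top'):
    im,W=cam(n); np.savez(n,im=im,W=W); cv2.imwrite(f'pics/{n}0.png',im[:,:,::-1])
    print(n,np.nanmin(W,(0,1)),np.nanmax(W,(0,1)))
print(readout.get_obs())
E
```

```text
scene [-1.25805494 -2.02246985 -0.77151654] [1.7150121  0.97925534 0.67031641]
top [ 0.05846018 -1.32541588 -0.77546882] [1.82112952 1.38507032 0.56173169]
{'time': 0.1, 'joint_positions': array([-1.25199153e+00,  3.14184147e-01, -4.79669012e-02,  1.21017557e+00,
       -2.19657056e-05,  1.57081230e+00]), 'joint_vel': array([ 1.17349307e-03, -1.15277404e-03,  2.08459701e-03,  8.91267672e-04,
       -7.24382376e-05, -1.03588377e-03]), 'tau': array([-3.90020541e-04, -5.40765238e+01,  3.40541232e+01,  1.12158229e-02,
       -1.87568565e-05,  1.57941692e-06]), 'eef_pos': array([ 0.18790659, -0.56932585,  0.25550879]), 'tcp_rot': array([ 9.87323293e-01,  1.58720288e-01, -1.32299979e-04, -7.53701958e-04]), 'ft_force': array([-1.06131331,  0.02261873, -0.06952115]), 'wrist_torque': array([-0.01031365,  0.02384949, -0.00798337]), 'grasp_force': 0.0, 'finger_gap': 0.9978910087583528}
```

View pics/scene0.png

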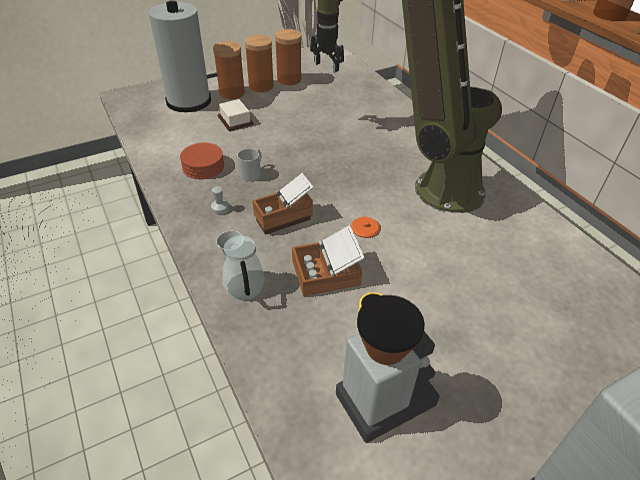

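View pics/top0.png

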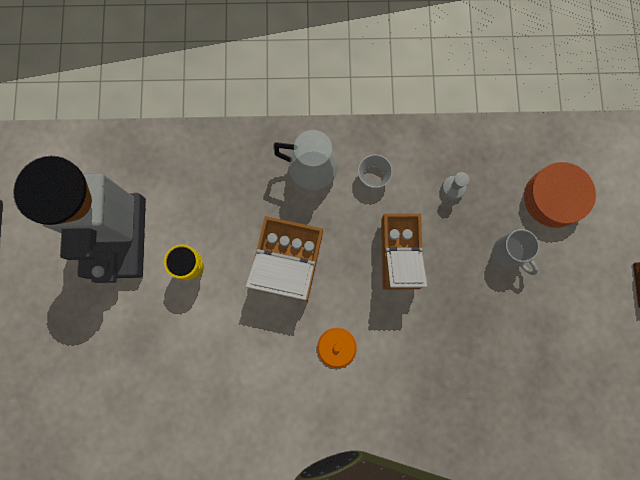

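The top view shows the wide caddy at about (285,258) with its raised white leaf at (282,277) over the near bay. The narrow caddy is at (404,252), lid at (337,348), cups at (184,262), carafe at (312,150) and funnel at (375,170). Next I'll measure the wide caddy.

```bash
python3 - <<'E'
from h import *
d=np.load('top.npz'); im,W=d['im'],d['W']
hsv=cv2.cvtColor(im,cv2.COLOR_RGB2HSV); z=W[...,2]
def reg(u0,u1,v0,v1):
    m=np.zeros(z.shape,bool); m[v0:v1,u0:u1]=1; return m
r=reg(240,330,210,310)
wood=r&(hsv[...,1]>110)&(hsv[...,0]<20)&(z>.04)
zs=z[wood]; print('wood z pct',np.nanpercentile(zs,[5,25,50,75,90,97]))
top=np.nanpercentile(zs,90); m=wood&(abs(z-top)<.006)
print('rim rect',cv2.minAreaRect(W[m][:,:2].astype(np.float32)),top)
leaf=r&(hsv[...,1]<45)&(hsv[...,2]>140)
n,l,s,c=cv2.connectedComponentsWithStats(leaf.astype(np.uint8)); k=1+np.argmax(s[1:,4])
P=W[(l==k)]; P=P[~np.isnan(P[:,0])]; cen=P.mean(0)
_,_,V=np.linalg.svd(P-cen,full_matrices=False); nn=V[2]*np.sign(V[2,2])
for _ in range(2):
    P=P[abs((P-P.mean(0))@nn)<.006]; cen=P.mean(0); nn=np.linalg.svd(P-cen,full_matrices=False)[2][2]; nn*=np.sign(nn[2])
print('leaf cen',cen,'n',nn,'ang',np.arccos(nn[2]),'downhill yaw',np.arctan2(nn[1],nn[0]), len(P))
ys=np.array([-nn[1],nn[0],0]);ys/=np.linalg.norm(ys); xs=np.cross(ys,nn)
q=np.c_[(P-cen)@xs,(P-cen)@ys]; R=cv2.minAreaRect(q.astype(np.float32)); print('leaf rect',R)
for b in cv2.boxPoints(R): print(cen+b[0]*xs+b[1]*ys)
for nme,(u,v,w) in dict(carafe=(312,160,40),cups=(184,262,25),lid=(337,348,22),funnel=(375,170,20),narrow=(404,252,40),grinder=(115,240,35)).items():
    q=W[reg(u-w,u+w,v-w,v+w)&(z>.008)]; print(nme,np.nanmin(q,0).round(3),np.nanmax(q,0).round(3))
E
```

```text
wood z pct [0.04450224 0.05970969 0.0633731  0.06537119 0.0671537  0.06864416]
rim rect ((0.5769044160842896, 0.14286160469055176), (0.13938488066196442, 0.1698506772518158), 76.65094757080078) 0.06715369861853046
leaf cen [0.53100969 0.1536941  0.09804667] n [ 0.45410993 -0.10921418  0.88422646] ang 0.4859611090641512 downhill yaw -0.23601924237044852 2008
leaf rect ((0.0010726824402809143, 0.0004586130380630493), (0.09606088697910309, 0.13392624258995056), 0.233283132314682)
[0.5061251  0.22882138 0.12010585]
[0.47527763 0.09849637 0.11985117]
[0.55795315 0.07901503 0.07498549]
[0.58880063 0.20934005 0.07524017]
carafe [0.745 0.002 0.009] [0.847 0.167 0.167]
cups [0.528 0.335 0.009] [0.603 0.41  0.117]
lid [ 0.323 -0.022  0.008] [0.413 0.074 0.028]
funnel [ 0.744 -0.113  0.008] [ 0.827 -0.033  0.049]
narrow [ 0.495 -0.215  0.008] [ 0.672 -0.081  0.141]
grinder [0.54  0.488 0.008] [0.718 0.623 0.321]
```

```bash
cat >> h.py <<'E'
from scipy.spatial.transform import Rotation as Ro
YAW=-.2335; H=np.array([.577,.143,.0695]); X=np.array([np.cos(YAW),np.sin(YAW),0]); Y=np.array([-X[1],X[0],0]); Z=np.array([0,0,1.])
def pose(r,z,phi):   # tip centre (mm, hinge plane), tilt deg -> TCP, R
    f=np.radians(phi); t=np.sin(f)*X-np.cos(f)*Z; x=np.cos(f)*X+np.sin(f)*Z
    return H+(r*X+z*Z)/1e3-.025*t, Ro.from_matrix(np.c_[x,np.cross(t,x),t])
def tip(th,phi,rho=75):  # tip touching the underside of the leaf at angle th (rad)
    f=np.radians(phi); d=np.array([-np.cos(th),np.sin(th)]); n=np.array([-np.sin(th),-np.cos(th)])
    t=np.array([np.sin(f),-np.cos(f)]); p=np.array([np.cos(f),np.sin(f)])
    if -t@n<0: return 98*d+4*n+25*t-11*p      # shaft hooks the edge
    return rho*d+4*n+np.sign(p@n)*11*p
def rows(L):
    o=readout.get_obs(); R0=Ro.from_quat(o['tcp_rot'])
    for r,z,phi in L:
        P,R=pose(r,z,phi); s=(P-o['eef_pos'])/.5; w=(R*R0.inv()).as_rotvec()/np.pi
        print('d',s.round(3),'w',w.round(3))
E
python3 - <<'E'
from h import *
rows([(-190,190,45),(-150,60,45),(*tip(.40,45),45)])
for th in np.arange(.4,3.2,.2): print(round(th,1),tip(th,max(0,50-(th-.4)*18)).round(0))
E
```

```text
d [0.374 1.521 0.043] w [ 0.01  -0.253 -0.167]
d [ 0.452  1.502 -0.217] w [ 0.01  -0.253 -0.167]
d [ 0.584  1.471 -0.319] w [ 0.01  -0.253 -0.167]
0.4 [-80.  10.]
0.6 [-73.  27.]
0.8 [-62.  42.]
1.0 [-52.  54.]
1.2 [-40.  62.]
1.4 [-26.  67.]
1.6 [-11.  70.]
1.8 [ 3. 69.]
2.0 [17. 66.]
2.2 [30. 60.]
2.4 [42. 51.]
2.6 [51. 40.]
2.8 [58. 28.]
3.0 [63. 14.]
```

Emit:
servo_tool([
  {"dx": 0.08,"dy": 0.07,"dz": 0.03,"fingers": 0},
  {"dx": 0.16,"dy": 0.14,"dz": 0.06,"fingers": 0},
  {"dx": 0.24,"dy": 0.22,"dz": 0.08,"fingers": 0},
  {"dx": 0.32,"dy": 0.29,"dz": 0.1,"fingers": 0},
  {"dx": 0.4,"dy": 0.36,"dz": 0.1,"fingers": 0},
])

```text
schema error: expected keys wx, wy, wz, dx, dy, dz, fingers
```

Emit:
servo_tool([
  {"dx": 0.08,"dy": 0.07,"dz": 0.03,"wx": 0,"wy": 0,"wz": 0,"fingers": 0},
  {"dx": 0.16,"dy": 0.14,"dz": 0.06,"wx": 0,"wy": 0,"wz": 0,"fingers": 0},
  {"dx": 0.24,"dy": 0.22,"dz": 0.08,"wx": 0,"wy": 0,"wz": 0,"fingers": 0},
  {"dx": 0.32,"dy": 0.29,"dz": 0.1,"wx": 0,"wy": 0,"wz": 0,"fingers": 0},
  {"dx": 0.4,"dy": 0.36,"dz": 0.1,"wx": 0,"wy": 0,"wz": 0,"fingers": 0},
])

```text
time: 0.52
eef_pos: [0.3399, -0.4324, 0.3005]
tcp_rot: [0.987, 0.158, 0.0, 0.0]
ft_force: [0.9, 0.4, -0.6]
finger_gap: 0.299
grasp_force: 0.0
```

Emit:
servo_tool([
  {"dx": 0.03,"dy": 0.07,"dz": 0,"wx": 0,"wy": 0,"wz": -0.03,"fingers": 0},
  {"dx": 0.06,"dy": 0.14,"dz": 0,"wx": 0,"wy": 0,"wz": -0.06,"fingers": 0},
  {"dx": 0.06,"dy": 0.22,"dz": 0,"wx": 0,"wy": 0,"wz": -0.1,"fingers": 0},
  {"dx": 0.06,"dy": 0.3,"dz": 0,"wx": 0,"wy": 0,"wz": -0.13,"fingers": 0},
  {"dx": 0.06,"dy": 0.38,"dz": 0,"wx": 0,"wy": 0,"wz": -0.17,"fingers": 0},
])

```text
time: 0.93
eef_pos: [0.3686, -0.244, 0.2992]
tcp_rot: [0.994, -0.105, -0.0, -0.0]
ft_force: [0.3, 0.8, 0.9]
finger_gap: 0.0
grasp_force: 0.0
```

```bash
python3 - <<'E'
from h import *
print(readout.get_obs()['joint_positions'].round(2))
rows([(-190,190,45)])
E
```

```text
[-0.58  0.   -0.32  1.25  0.    2.77]
d [ 0.013  0.87  -0.044] w [-0.055 -0.244 -0.007]
```

Emit:
servo_tool([
  {"dx": 0.02,"dy": 0.07,"dz": 0,"wx": 0,"wy": 0,"wz": 0.035,"fingers": 0},
  {"dx": 0.05,"dy": 0.14,"dz": 0,"wx": 0,"wy": 0,"wz": 0.07,"fingers": 0},
  {"dx": 0.05,"dy": 0.21,"dz": 0,"wx": 0,"wy": 0,"wz": 0.11,"fingers": 0},
  {"dx": 0.05,"dy": 0.28,"dz": 0,"wx": 0,"wy": 0,"wz": 0.15,"fingers": 0},
  {"dx": 0.05,"dy": 0.35,"dz": 0,"wx": 0,"wy": 0,"wz": 0.19,"fingers": 0},
])

```text
time: 1.35
eef_pos: [0.3936, -0.0696, 0.2995]
tcp_rot: [0.981, 0.196, -0.0, -0.0]
ft_force: [0.6, -0.5, -0.5]
finger_gap: -0.002
grasp_force: 0.0
```

Emit:
servo_tool([
  {"dx": 0,"dy": 0.07,"dz": 0,"wx": 0,"wy": 0,"wz": 0.035,"fingers": 0},
  {"dx": 0,"dy": 0.14,"dz": 0,"wx": 0,"wy": 0,"wz": 0.07,"fingers": 0},
  {"dx": 0,"dy": 0.21,"dz": 0,"wx": 0,"wy": 0,"wz": 0.11,"fingers": 0},
  {"dx": 0,"dy": 0.28,"dz": 0,"wx": 0,"wy": 0,"wz": 0.15,"fingers": 0},
  {"dx": 0,"dy": 0.35,"dz": 0,"wx": 0,"wy": 0,"wz": 0.19,"fingers": 0},
])

```text
time: 1.77
eef_pos: [0.3935, 0.1054, 0.2997]
tcp_rot: [0.88, 0.475, -0.0, 0.0]
ft_force: [0.3, 0.6, -0.3]
finger_gap: -0.0
grasp_force: 0.0
```

Emit:
servo_tool([
  {"dx": 0,"dy": 0.05,"dz": 0,"wx": 0,"wy": 0,"wz": 0.04,"fingers": 0},
  {"dx": 0,"dy": 0.1,"dz": 0,"wx": 0,"wy": 0,"wz": 0.08,"fingers": 0},
  {"dx": 0,"dy": 0.13,"dz": 0,"wx": 0,"wy": 0,"wz": 0.12,"fingers": 0},
  {"dx": 0,"dy": 0.13,"dz": 0,"wx": 0,"wy": 0,"wz": 0.16,"fingers": 0},
  {"dx": 0,"dy": 0.13,"dz": 0,"wx": 0,"wy": 0,"wz": 0.2,"fingers": 0},
])

```text
time: 2.18
eef_pos: [0.3937, 0.1697, 0.2993]
tcp_rot: [0.69, 0.723, -0.0, -0.0]
ft_force: [-0.4, -0.5, -0.3]
finger_gap: -0.001
grasp_force: 0.0
```

```bash
sed -i 's/np.c_\[x,np.cross(t,x),t\]/np.c_[-x,-np.cross(t,x),t]/' h.py; python3 - <<'E'
from h import *
o=readout.get_obs();print(o['joint_positions'].round(2),o['eef_pos'])
rows([(-190,190,0),(-190,190,45)])
E
```

```text
[ 0.41 -0.03 -0.35  1.25  0.    1.93] [0.39365425 0.16969418 0.29928933]
d [-0.003  0.035 -0.03 ] w [ 0.    -0.     0.411]
d [-0.037  0.043 -0.044] w [-0.206 -0.171  0.388]
```

Emit:
servo_tool([
  {"dx": -0.03,"dy": 0.043,"dz": -0.03,"wx": -0.206,"wy": -0.171,"wz": 0.388,"fingers": 0},
  {"dx": -0.03,"dy": 0.043,"dz": -0.03,"wx": -0.206,"wy": -0.171,"wz": 0.388,"fingers": 0},
  {"dx": -0.03,"dy": 0.043,"dz": -0.03,"wx": -0.206,"wy": -0.171,"wz": 0.388,"fingers": 0},
  {"dx": -0.03,"dy": 0.043,"dz": -0.03,"wx": -0.206,"wy": -0.171,"wz": 0.388,"fingers": 0},
  {"dx": -0.03,"dy": 0.043,"dz": -0.03,"wx": -0.206,"wy": -0.171,"wz": 0.388,"fingers": 0},
])

```text
time: 2.6
eef_pos: [0.3791, 0.1904, 0.2847]
tcp_rot: [0.475, 0.862, -0.02, 0.175]
ft_force: [-0.7, -0.4, 0.5]
finger_gap: 0.001
grasp_force: 0.0
```

```bash
python3 - <<'E'
from h import *
o=readout.get_obs();print(o['joint_positions'].round(2),o['eef_pos'])
rows([(-190,190,45)])
E
```

```text
[ 0.71 -0.12 -0.51  1.09 -0.34  1.7 ] [0.37910952 0.19039087 0.28469414]
d [-0.008  0.001 -0.015] w [-0.12  -0.097  0.225]
```

Emit:
servo_tool([
  {"dx": 0,"dy": 0,"dz": 0,"wx": -0.12,"wy": -0.097,"wz": 0.225,"fingers": 0},
  {"dx": 0,"dy": 0,"dz": 0,"wx": -0.12,"wy": -0.097,"wz": 0.225,"fingers": 0},
  {"dx": 0,"dy": 0,"dz": 0,"wx": -0.12,"wy": -0.097,"wz": 0.225,"fingers": 0},
  {"dx": 0,"dy": 0,"dz": 0,"wx": -0.12,"wy": -0.097,"wz": 0.225,"fingers": 0},
  {"dx": 0,"dy": 0,"dz": 0,"wx": -0.12,"wy": -0.097,"wz": 0.225,"fingers": 0},
])

```text
time: 3.02
eef_pos: [0.3789, 0.1904, 0.2846]
tcp_rot: [0.212, 0.919, -0.039, 0.33]
ft_force: [0.3, 0.8, 0.3]
finger_gap: 0.002
grasp_force: 0.0
```

```bash
python3 - <<'E'
from h import *
o=readout.get_obs();print(o['joint_positions'].round(2),o['eef_pos'])
rows([(-190,190,45),(-140,60,45)])
E
```

```text
[ 0.91 -0.26 -0.74  0.85 -0.64  1.28] [0.3788893  0.19040605 0.28460141]
d [-0.008  0.001 -0.015] w [-0.032 -0.026  0.061]
d [ 0.089 -0.022 -0.275] w [-0.032 -0.026  0.061]
```

Emit:
servo_tool([
  {"dx": 0.03,"dy": -0.01,"dz": -0.02,"wx": -0.02,"wy": -0.016,"wz": 0.035,"fingers": 0},
  {"dx": 0.09,"dy": -0.022,"dz": -0.08,"wx": -0.032,"wy": -0.026,"wz": 0.061,"fingers": 0},
  {"dx": 0.09,"dy": -0.022,"dz": -0.13,"wx": -0.032,"wy": -0.026,"wz": 0.061,"fingers": 0},
  {"dx": 0.09,"dy": -0.022,"dz": -0.18,"wx": -0.032,"wy": -0.026,"wz": 0.061,"fingers": 0},
  {"dx": 0.09,"dy": -0.022,"dz": -0.18,"wx": -0.032,"wy": -0.026,"wz": 0.061,"fingers": 0},
])

```text
time: 3.43
eef_pos: [0.4211, 0.1759, 0.1892]
tcp_rot: [0.11, 0.919, -0.047, 0.376]
ft_force: [-0.9, 0.1, -0.2]
finger_gap: 0.003
grasp_force: 0.0
```

```bash
python3 - <<'E'
from h import *
o=readout.get_obs();print(o['joint_positions'].round(2),o['eef_pos'])
rows([(-140,60,45),(-130,10,45),(*tip(.40,45),45)])
E
```

```text
[ 0.82 -0.2  -1.01  0.31 -0.66  0.9 ] [0.42110532 0.1759445  0.18915922]
d [ 0.005  0.007 -0.084] w [ 0.001 -0.003  0.002]
d [ 0.024  0.002 -0.184] w [ 0.001 -0.003  0.002]
d [ 0.118 -0.02  -0.186] w [ 0.001 -0.003  0.002]
```

```bash
python3 - <<'E'
from h import *
print(tip(.4,30),tip(.486,30))
rows([(-140,60,30),(-120,25,30),(-110,15,30)])
E
```

```text
[-88.84793022   7.32811848] [-85.5470639   15.08762622]
d [ 0.015  0.005 -0.076] w [0.02  0.078 0.002]
d [ 0.054 -0.005 -0.146] w [0.02  0.078 0.002]
d [ 0.073 -0.009 -0.166] w [0.02  0.078 0.002]
```

Emit:
servo_tool([
  {"dx": 0.015,"dy": 0.005,"dz": -0.02,"wx": 0.01,"wy": 0.04,"wz": 0,"fingers": 0},
  {"dx": 0.015,"dy": 0.005,"dz": -0.07,"wx": 0.02,"wy": 0.078,"wz": 0.002,"fingers": 0},
  {"dx": 0.054,"dy": -0.005,"dz": -0.13,"wx": 0.02,"wy": 0.078,"wz": 0.002,"fingers": 0},
  {"dx": 0.073,"dy": -0.009,"dz": -0.166,"wx": 0.02,"wy": 0.078,"wz": 0.002,"fingers": 0},
  {"dx": 0.073,"dy": -0.009,"dz": -0.166,"wx": 0.02,"wy": 0.078,"wz": 0.002,"fingers": 0},
])

```text
time: 3.85
eef_pos: [0.461, 0.1735, 0.11]
tcp_rot: [0.114, 0.959, -0.029, 0.259]
ft_force: [-1.5, -0.8, -0.1]
finger_gap: 0.002
grasp_force: 0.0
```

```bash
python3 - <<'E'
from h import *
o=readout.get_obs();print(o['joint_positions'].round(2),o['eef_pos'])
im,W=cam('scene'); cv2.imwrite('pics/s1.png',cv2.resize(im[150:330,220:460,::-1],(800,600)))
L=[(*tip(t,30),30) for t in (.4,.5,.6,.7,.8,.9)]; print(np.round(L))
rows([(-110,15,30)]+L)
E
```

```text
[ 0.59  0.   -0.93  0.27 -0.38  0.75] [0.46101672 0.17351223 0.11001825]
[[-89.   7.  30.]
 [-85.  16.  30.]
 [-80.  25.  30.]
 [-75.  33.  30.]
 [-68.  40.  30.]
 [-61.  47.  30.]]
d [-0.005 -0.005 -0.01 ] w [-0.001  0.001  0.001]
d [ 0.036 -0.015 -0.025] w [-0.001  0.001  0.001]
d [ 0.044 -0.016 -0.007] w [-0.001  0.001  0.001]
d [ 0.053 -0.019  0.01 ] w [-0.001  0.001  0.001]
d [ 0.064 -0.021  0.026] w [-0.001  0.001  0.001]
d [ 0.076 -0.024  0.041] w [-0.001  0.001  0.001]
d [ 0.09  -0.027  0.055] w [-0.001  0.001  0.001]
```

View pics/s1.png

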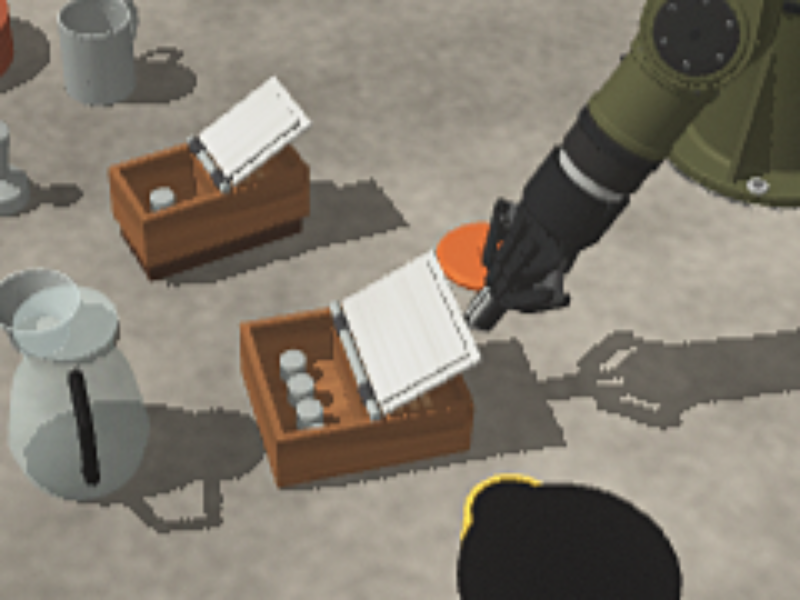

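The crop shows the shut fingertips at about (480,315), just outside the wide leaf's free edge and below it, clear of the lid. I'll start lifting.

Emit:
servo_tool([
  {"dx": 0.02,"dy": -0.01,"dz": -0.015,"wx": 0,"wy": 0,"wz": 0,"fingers": 0},
  {"dx": 0.036,"dy": -0.015,"dz": -0.02,"wx": 0,"wy": 0,"wz": 0,"fingers": 0},
  {"dx": 0.044,"dy": -0.016,"dz": -0.007,"wx": 0,"wy": 0,"wz": 0,"fingers": 0},
  {"dx": 0.053,"dy": -0.019,"dz": 0.01,"wx": 0,"wy": 0,"wz": 0,"fingers": 0},
  {"dx": 0.064,"dy": -0.021,"dz": 0.026,"wx": 0,"wy": 0,"wz": 0,"fingers": 0},
])

```text
time: 4.32
eef_pos: [0.4926, 0.1644, 0.1263]
tcp_rot: [0.113, 0.959, -0.028, 0.26]
ft_force: [-0.7, -0.4, -1.6]
finger_gap: -0.0
grasp_force: 0.6
```

```bash
python3 - <<'E'
from h import *
o=readout.get_obs();print(o['joint_positions'].round(2),o['eef_pos'],o['ft_force'])
im,W=cam('scene'); cv2.imwrite('pics/s2.png',cv2.resize(im[150:330,220:460,::-1],(800,600)))
L=[(*tip(t,30),30) for t in (.7,.8,.9,1.,1.1,1.2,1.3)]; print(np.round(L))
rows(L)
E
```

```text
[ 0.53  0.01 -0.87  0.28 -0.35  0.69] [0.49256716 0.16436096 0.12628487] [-0.69913622 -0.39011716 -1.63677843]
[[-75.  33.  30.]
 [-68.  40.  30.]
 [-61.  47.  30.]
 [-53.  53.  30.]
 [-47.  60.  30.]
 [-40.  63.  30.]
 [-33.  66.  30.]]
d [-0.005 -0.004 -0.009] w [-0.002  0.003  0.   ]
d [ 0.007 -0.007  0.006] w [-0.002  0.003  0.   ]
d [ 0.021 -0.01   0.019] w [-0.002  0.003  0.   ]
d [ 0.036 -0.013  0.031] w [-0.002  0.003  0.   ]
d [ 0.048 -0.016  0.044] w [-0.002  0.003  0.   ]
d [ 0.061 -0.019  0.051] w [-0.002  0.003  0.   ]
d [ 0.075 -0.023  0.057] w [-0.002  0.003  0.   ]
```

View pics/s2.png

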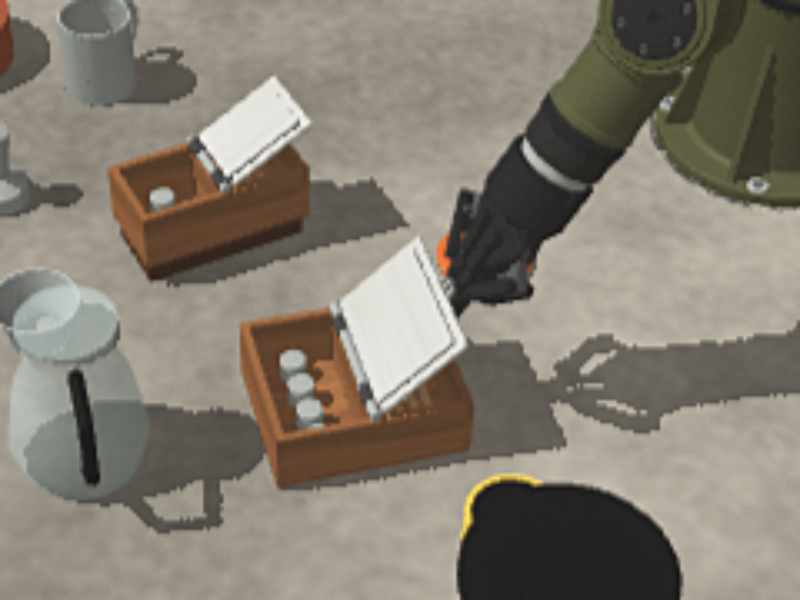

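The leaf's free edge has risen with the fingertips behind it at (460,290). I'll keep following the arc.

Emit:
servo_tool([
  {"dx": 0.01,"dy": -0.007,"dz": 0.006,"wx": 0,"wy": 0,"wz": 0,"fingers": 0},
  {"dx": 0.021,"dy": -0.01,"dz": 0.019,"wx": 0,"wy": 0,"wz": 0,"fingers": 0},
  {"dx": 0.036,"dy": -0.013,"dz": 0.031,"wx": 0,"wy": 0,"wz": 0,"fingers": 0},
  {"dx": 0.048,"dy": -0.016,"dz": 0.043,"wx": 0,"wy": 0,"wz": 0,"fingers": 0},
  {"dx": 0.061,"dy": -0.019,"dz": 0.05,"wx": 0,"wy": 0,"wz": 0,"fingers": 0},
])

```text
time: 4.78
eef_pos: [0.524, 0.1544, 0.1507]
tcp_rot: [0.114, 0.958, -0.028, 0.26]
ft_force: [-2.4, -0.9, -0.5]
finger_gap: -0.003
grasp_force: 0.8
```

```bash
python3 - <<'E'
from h import *
o=readout.get_obs();print(o['joint_positions'].round(2),o['ft_force'])
T=(1.2,1.3,1.4,1.5,1.6,1.7,1.8,1.9,2.,2.1,2.2)
L=[(*tip(t,30,72),30) for t in T]; print(np.round(L))
rows(L)
E
```

```text
[ 0.47  0.01 -0.8   0.33 -0.33  0.63] [-2.40093124 -0.94709597 -0.53265607]
[[-39.  60.  30.]
 [-33.  63.  30.]
 [-26.  65.  30.]
 [-19.  66.  30.]
 [-11.  67.  30.]
 [ -4.  66.  30.]
 [  3.  66.  30.]
 [ 10.  64.  30.]
 [ 17.  62.  30.]
 [ 23.  59.  30.]
 [ 30.  55.  30.]]
d [0.005 0.001 0.001] w [-0.001  0.002  0.   ]
d [ 0.018 -0.002  0.006] w [-0.001  0.002  0.   ]
d [ 0.032 -0.005  0.01 ] w [-0.001  0.002  0.   ]
d [ 0.046 -0.008  0.013] w [-0.001  0.002  0.   ]
d [ 0.06  -0.012  0.014] w [-0.001  0.002  0.   ]
d [ 0.074 -0.015  0.014] w [-0.001  0.002  0.   ]
d [ 0.087 -0.018  0.012] w [-0.001  0.002  0.   ]
d [ 0.101 -0.022  0.009] w [-0.001  0.002  0.   ]
d [ 0.114 -0.025  0.004] w [-0.001  0.002  0.   ]
d [ 0.127 -0.028 -0.002] w [-0.001  0.002  0.   ]
d [ 0.139 -0.031 -0.009] w [-0.001  0.002  0.   ]
```

Emit:
servo_tool([
  {"dx": 0.014,"dy": -0.002,"dz": 0.004,"wx": 0,"wy": 0,"wz": 0,"fingers": 0},
  {"dx": 0.028,"dy": -0.005,"dz": 0.008,"wx": 0,"wy": 0,"wz": 0,"fingers": 0},
  {"dx": 0.042,"dy": -0.008,"dz": 0.011,"wx": 0,"wy": 0,"wz": 0,"fingers": 0},
  {"dx": 0.056,"dy": -0.012,"dz": 0.012,"wx": 0,"wy": 0,"wz": 0,"fingers": 0},
  {"dx": 0.07,"dy": -0.015,"dz": 0.012,"wx": 0,"wy": 0,"wz": 0,"fingers": 0},
])

```text
time: 5.2
eef_pos: [0.5591, 0.147, 0.1559]
tcp_rot: [0.113, 0.958, -0.028, 0.26]
ft_force: [-0.7, -0.2, 0.5]
finger_gap: 0.001
grasp_force: 0.7
```

```bash
python3 - <<'E'
from h import *
o=readout.get_obs();print(o['joint_positions'].round(2),o['ft_force'])
im,W=cam('scene'); cv2.imwrite('pics/s3.png',cv2.resize(im[150:330,220:460,::-1],(800,600)))
T=np.arange(1.7,3.2,.1)
L=[(*tip(t,f,70),f) for t,f in zip(T,np.maximum(8,30-16*(T-1.7)))]; print(np.round(L))
rows(L)
E
```

```text
[ 0.42  0.06 -0.75  0.33 -0.31  0.58] [-0.72907261 -0.20717317  0.48277066]
[[-4. 64. 30.]
 [ 2. 64. 28.]
 [ 9. 63. 27.]
 [16. 61. 25.]
 [22. 58. 24.]
 [28. 55. 22.]
 [33. 51. 20.]
 [39. 47. 19.]
 [43. 42. 17.]
 [47. 37. 16.]
 [51. 31. 14.]
 [54. 25. 12.]
 [56. 19. 11.]
 [80. 16.  9.]
 [81.  8.  8.]
 [81.  1.  8.]]
d [ 0.001 -0.    -0.001] w [-0.002  0.003  0.   ]
d [ 0.015 -0.004 -0.002] w [0.001 0.011 0.   ]
d [ 0.029 -0.007 -0.004] w [0.003 0.02  0.   ]
d [ 0.043 -0.01  -0.007] w [0.005 0.029 0.   ]
d [ 0.057 -0.013 -0.011] w [0.007 0.037 0.   ]
d [ 0.069 -0.016 -0.017] w [0.009 0.046 0.   ]
d [ 0.082 -0.019 -0.024] w [0.011 0.054 0.   ]
d [ 0.093 -0.022 -0.033] w [0.013 0.063 0.001]
d [ 0.103 -0.025 -0.042] w [0.015 0.072 0.001]
d [ 0.113 -0.027 -0.052] w [0.017 0.08  0.001]
d [ 0.121 -0.029 -0.063] w [0.019 0.089 0.001]
d [ 0.128 -0.03  -0.075] w [0.021 0.098 0.001]
d [ 0.134 -0.032 -0.087] w [0.023 0.106 0.001]
d [ 0.181 -0.043 -0.093] w [0.025 0.115 0.001]
d [ 0.184 -0.044 -0.107] w [0.027 0.121 0.001]
d [ 0.185 -0.044 -0.121] w [0.027 0.121 0.001]
```

View pics/s3.png

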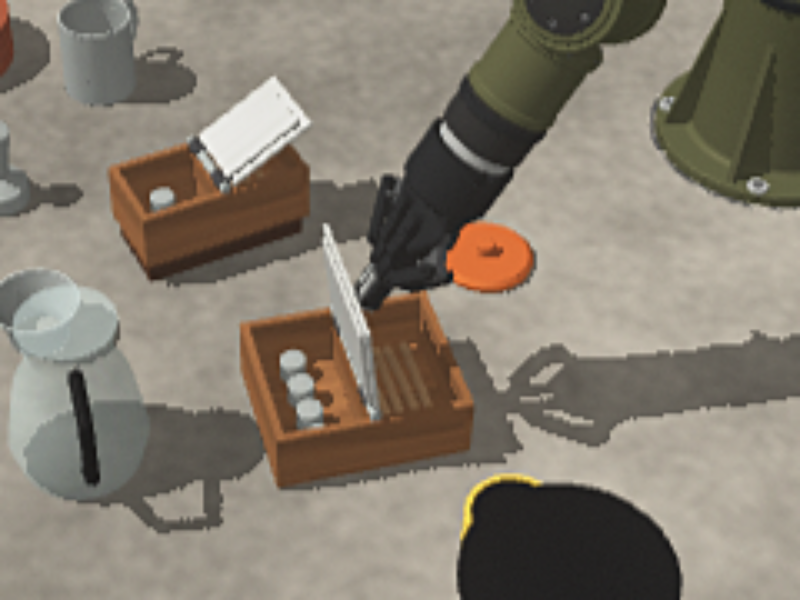

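The leaf is nearly upright at (350,310), with the fingertips on its near face and nothing else disturbed. I'll push it over and down.

Emit:
servo_tool([
  {"dx": 0.014,"dy": -0.004,"dz": -0.002,"wx": 0.001,"wy": 0.01,"wz": 0,"fingers": 0},
  {"dx": 0.028,"dy": -0.007,"dz": -0.004,"wx": 0.003,"wy": 0.02,"wz": 0,"fingers": 0},
  {"dx": 0.042,"dy": -0.01,"dz": -0.007,"wx": 0.005,"wy": 0.029,"wz": 0,"fingers": 0},
  {"dx": 0.056,"dy": -0.013,"dz": -0.012,"wx": 0.007,"wy": 0.037,"wz": 0,"fingers": 0},
  {"dx": 0.069,"dy": -0.016,"dz": -0.018,"wx": 0.009,"wy": 0.046,"wz": 0,"fingers": 0},
])

```text
time: 5.67
eef_pos: [0.5931, 0.139, 0.1465]
tcp_rot: [0.115, 0.975, -0.022, 0.188]
ft_force: [-1.5, -0.3, 0.9]
finger_gap: -0.001
grasp_force: 0.5
```

```bash
python3 - <<'E'
from h import *
o=readout.get_obs();print(o['joint_positions'].round(2),o['ft_force'])
rows([(28,55,22),(34,51,20),(39,47,19),(44,42,17),(49,37,16),(53,31,14),(57,25,12),(61,19,11),(65,13,9),(67,6,8),(68,2,8)])
E
```

```text
[ 0.33  0.17 -0.56  0.51 -0.2   0.53] [-1.52412698 -0.26427289  0.90584193]
d [ 0.004 -0.001  0.002] w [-0.    -0.001  0.   ]
d [ 0.017 -0.004 -0.005] w [0.002 0.01  0.   ]
d [ 0.028 -0.006 -0.013] w [0.004 0.015 0.   ]
d [ 0.039 -0.009 -0.022] w [0.006 0.026 0.   ]
d [ 0.05  -0.011 -0.032] w [0.008 0.031 0.   ]
d [ 0.059 -0.014 -0.043] w [0.01  0.042 0.   ]
d [ 0.069 -0.016 -0.055] w [0.013 0.053 0.   ]
d [ 0.077 -0.018 -0.067] w [0.014 0.058 0.   ]
d [ 0.087 -0.02  -0.079] w [0.017 0.069 0.   ]
d [ 0.091 -0.021 -0.092] w [0.018 0.075 0.   ]
d [ 0.093 -0.022 -0.1  ] w [0.018 0.075 0.   ]
```

Emit:
servo_tool([
  {"dx": 0.014,"dy": -0.003,"dz": -0.006,"wx": 0.002,"wy": 0.01,"wz": 0,"fingers": 0},
  {"dx": 0.026,"dy": -0.006,"dz": -0.014,"wx": 0.004,"wy": 0.015,"wz": 0,"fingers": 0},
  {"dx": 0.037,"dy": -0.009,"dz": -0.023,"wx": 0.006,"wy": 0.026,"wz": 0,"fingers": 0},
  {"dx": 0.048,"dy": -0.011,"dz": -0.033,"wx": 0.008,"wy": 0.031,"wz": 0,"fingers": 0},
  {"dx": 0.058,"dy": -0.014,"dz": -0.044,"wx": 0.01,"wy": 0.042,"wz": 0,"fingers": 0},
])

```text
time: 6.08
eef_pos: [0.6219, 0.1322, 0.1242]
tcp_rot: [0.116, 0.986, -0.014, 0.122]
ft_force: [0.5, 1.0, 0.8]
finger_gap: 0.002
grasp_force: 0.3
```

```bash
python3 - <<'E'
from h import *
o=readout.get_obs();print(o['joint_positions'].round(2),o['ft_force'])
rows([(53,31,14),(57,25,12),(61,19,11),(65,13,9),(67,6,8),(68,2,8)])
E
```

```text
[ 0.27  0.31 -0.4   0.64 -0.12  0.49] [0.47640896 0.9529822  0.78212029]
d [ 0.001 -0.     0.001] w [-0.  0.  0.]
d [ 0.011 -0.002 -0.01 ] w [0.002 0.011 0.   ]
d [ 0.02  -0.005 -0.022] w [0.004 0.017 0.   ]
d [ 0.029 -0.007 -0.034] w [0.006 0.027 0.   ]
d [ 0.034 -0.008 -0.048] w [0.008 0.033 0.   ]
d [ 0.036 -0.008 -0.056] w [0.008 0.033 0.   ]
```

Emit:
servo_tool([
  {"dx": 0.011,"dy": -0.002,"dz": -0.011,"wx": 0.002,"wy": 0.011,"wz": 0,"fingers": 0},
  {"dx": 0.02,"dy": -0.005,"dz": -0.023,"wx": 0.004,"wy": 0.017,"wz": 0,"fingers": 0},
  {"dx": 0.029,"dy": -0.007,"dz": -0.035,"wx": 0.006,"wy": 0.027,"wz": 0,"fingers": 0},
  {"dx": 0.034,"dy": -0.008,"dz": -0.045,"wx": 0.008,"wy": 0.033,"wz": 0,"fingers": 0},
  {"dx": 0.036,"dy": -0.008,"dz": -0.05,"wx": 0.008,"wy": 0.033,"wz": 0,"fingers": 0},
])

```text
time: 6.5
eef_pos: [0.6404, 0.1277, 0.0987]
tcp_rot: [0.117, 0.991, -0.008, 0.069]
ft_force: [-4.0, -0.6, 12.6]
finger_gap: 0.003
grasp_force: 6.6
```

```bash
python3 - <<'E'
from h import *
o=readout.get_obs();print(o['ft_force'],o['eef_pos'])
rows([(68,5,8),(68,2,8)])
im,W=cam('scene'); cv2.imwrite('pics/s4.png',cv2.resize(im[150:330,220:460,::-1],(800,600)))
E
```

```text
[-4.00645187 -0.55119449 12.58351992] [0.64036133 0.12774236 0.09869573]
d [-0.001  0.001  0.001] w [-0. -0.  0.]
d [-0.001  0.001 -0.005] w [-0. -0.  0.]
```

View pics/s4.png

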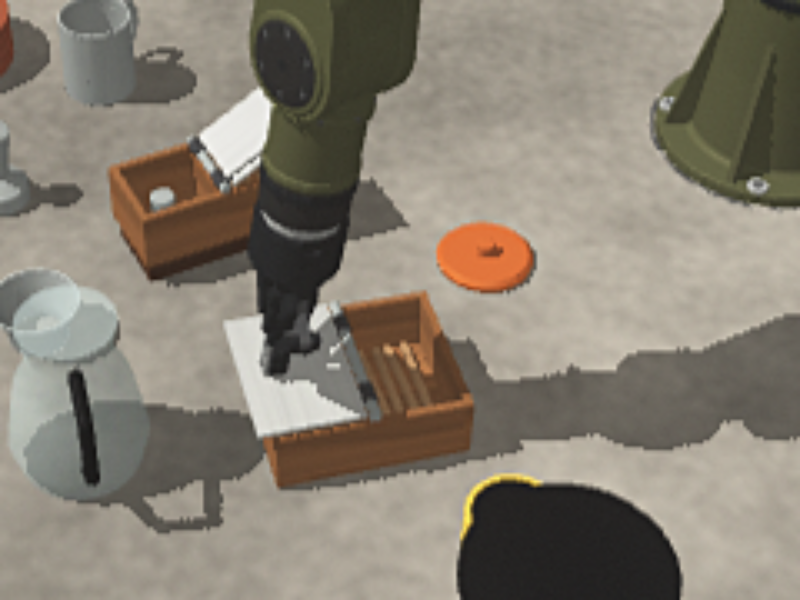

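The leaf lies flat over the far bay, centred near (290,370), and the near bay is open. The 12.6 N upward force shows it is against its stop. I'll hold briefly, then retreat straight up.

Emit:
servo_tool([
  {"dx": 0,"dy": 0,"dz": -0.002,"wx": 0,"wy": 0,"wz": 0,"fingers": 0},
  {"dx": 0,"dy": 0,"dz": -0.002,"wx": 0,"wy": 0,"wz": 0,"fingers": 0},
  {"dx": 0,"dy": 0,"dz": -0.002,"wx": 0,"wy": 0,"wz": 0,"fingers": 0},
  {"dx": 0,"dy": 0,"dz": 0.01,"wx": 0,"wy": 0,"wz": 0,"fingers": 0},
  {"dx": 0,"dy": 0,"dz": 0.04,"wx": 0,"wy": 0,"wz": 0,"fingers": 0},
])

```text
time: 6.97
eef_pos: [0.6373, 0.1281, 0.1178]
tcp_rot: [0.116, 0.991, -0.008, 0.067]
ft_force: [-0.2, -0.1, -0.0]
finger_gap: -0.001
grasp_force: 0.0
```

Emit:
servo_tool([
  {"dx": 0,"dy": 0,"dz": 0.06,"wx": 0,"wy": 0,"wz": 0,"fingers": 0},
  {"dx": 0,"dy": 0,"dz": 0.12,"wx": 0,"wy": 0,"wz": 0,"fingers": 0},
  {"dx": -0.03,"dy": 0,"dz": 0.18,"wx": 0,"wy": 0,"wz": 0,"fingers": 0},
  {"dx": -0.1,"dy": 0,"dz": 0.24,"wx": 0,"wy": 0,"wz": 0,"fingers": 0},
  {"dx": -0.17,"dy": 0,"dz": 0.28,"wx": 0,"wy": 0,"wz": 0,"fingers": 0},
])

```text
time: 7.38
eef_pos: [0.5575, 0.1286, 0.2606]
tcp_rot: [0.117, 0.991, -0.007, 0.07]
ft_force: [0.3, 0.1, 1.0]
finger_gap: -0.002
grasp_force: 0.0
```

Emit:
servo_tool([
  {"dx": -0.06,"dy": 0,"dz": 0.03,"wx": 0,"wy": 0,"wz": 0,"fingers": 0},
  {"dx": -0.12,"dy": 0,"dz": 0.04,"wx": 0,"wy": 0,"wz": 0,"fingers": 0},
  {"dx": -0.16,"dy": 0,"dz": 0.04,"wx": 0,"wy": 0,"wz": 0,"fingers": 0},
  {"dx": -0.16,"dy": 0,"dz": 0.04,"wx": 0,"wy": 0,"wz": 0,"fingers": 0},
  {"dx": -0.16,"dy": 0,"dz": 0.04,"wx": 0,"wy": 0,"wz": 0,"fingers": 0},
])

```text
time: 7.8
eef_pos: [0.4763, 0.1285, 0.2789]
tcp_rot: [0.116, 0.991, -0.008, 0.07]
ft_force: [1.2, -0.3, -0.8]
finger_gap: -0.003
grasp_force: 0.0
```

```bash
python3 - <<'E'
from h import *
im,W=cam('top'); cv2.imwrite('pics/t2.png',im[:,:,::-1])
hsv=cv2.cvtColor(im,cv2.COLOR_RGB2HSV)
Q=(W-H); r=Q@X; y=Q@Y
m=(r>.03)&(r<.095)&(abs(y)<.055)&(W[...,2]>.05)
P=np.c_[r[m],Q[m][:,2],y[m]]; c=np.linalg.lstsq(np.c_[P[:,0],P[:,2],np.ones(len(P))],P[:,1],rcond=None)[0]
print('slope along r, y, offset',c.round(4),len(P), readout.get_obs()['eef_pos'])
E
```

```text
slope along r, y, offset [-0.0012 -0.0003  0.0033] 1310 [0.47719179 0.12847547 0.27871839]
```

View pics/t2.png

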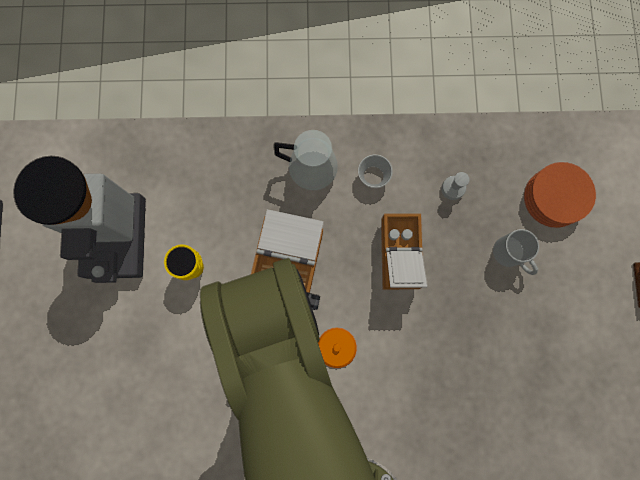

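The wide leaf is flat over the far bay at (291,236), with a slope of about 0.001. The narrow leaf at (406,268), the lid, cups, carafe and funnel are where they started, and the arm is clear.

```bash
python3 -c "
from station import sign_off; print(sign_off())"
```

```text
the job is handed in; nothing more can be done
None
```

The job is handed in: the wider caddy's leaf lies flat over the far bay, the near bay is open, nothing else had visibly moved in the last top view, and the arm finished clear at about 8 s of the 42 s allowed.

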